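# Seat the flatted vial block in the stirrer's dish

## Robot

A 6-joint arm with a two-finger parallel gripper is mounted at the origin on the work surface. World frame = base frame: x ahead of the robot, y to its left, z up, the work surface at z = 0. Lengths are in mm, angles in degrees, forces in N, time in s.
With the tool pointing down it reaches from about 325 to 900 mm from the base axis. Payload 3.5 kg.
Tool frame: the origin (TCP) lies at the very end of the fingers, on their centre line; the grasp point (between the pads) lies 19 mm behind it; z points along the fingers, y is the direction in which the jaws open and shut (so a half turn about z gives the same grasp; the last joint's range is limited). The gripper opens to 85 mm and grips with 20 to 120 N. Pads are 22 mm wide; open, the fingers measure 114 mm over their backs; the gripper's body (76 mm by 85 mm) begins 54 mm behind the grasp point. The pads swing forward as they close: fully open they stand 13 mm farther back than shut.
Start: joints at [57.101, 15.837, -1.513, 72.651, 0, 84.076], TCP at [283.505, 556.998, 231.313] pointing down, gripper open.
Joint ranges: [-178.77, 178.77], [-48.84, 107.48], [-61.69, 71.31], [-111.58, 123.2], [-90, 87.43], [-180, 180]. Speed limits (degrees/s): [147.25, 147.25, 180, 180, 180, 180].

## Interface

Orientations are given as [roll, pitch, yaw] about the fixed x, y, z axes, in that order (R = Rz(yaw) Ry(pitch) Rx(roll)).
In Python, from station import ctrl, eyes gives the robot as it stands.
- The arm moves only by the tool play_rows, never from a script. Its argument "rows" is a list of rows, each a list of 4 numbers: the shift along the tool's x, y, z in mm, then the turn about the tool's z in degrees. A call has 1 to 8 rows; each row shifts and turns the commanded pose from where the row before left it, along the tool's axes as they then stand; what a row does not reach is not made up. A row lasts 1/10 s, in which the tool goes at most 50 mm and 8.59 degrees, less where a joint would pass 70% of its speed; a pose out of reach is approached as far as the arm can. A call with a gripper value outside its range is refused whole. "jaw" is the opening, from -1 (shut) to 1 (fully open), set as the call begins (left out, the last holds). The fingers move at their own pace and stop on an object; "squeeze" is the grip in N (left out, the last holds). Time passes only in rows, so rows that do not move let the fingers close. It gives the time, the measured TCP pose, the force and the opening at its end, in the units of the state.
- ctrl.read_state(): the state, without advancing time (a new reading comes with each control period).
- eyes.snapshot(name): name is "scene" or "top" or "wrist"; returns (picture, depth): 400x640x3 uint8, red, green, blue; 400x640 float32, mm along the optical axis (not along the pixel's ray), 0 where there is no reading.
- eyes.camera_info(name): a dict with "intrinsics" (3x3 intrinsics, pixels), "distortion" ([k1, k2, p1, p2, k3] as OpenCV has them; the pictures are not rectified), "pose" (4x4, takes a point from camera to world coordinates). Camera axes: x right, y down, z forward; pixel columns grow to the right and rows downward; lengths in mm; the calibration is good to about 2 mm. A picture is of the moment at which its call begins: read the wrist's pose just before it. camera_info takes no time and is no camera call; for the wrist camera it gives the pose at the moment of the call.
- ctrl.close_job(): hands the job in, once; it reports no verdict.
The state is a dict: "clock": time; "qpos": joint angles; "joint_velocities": joint speeds; "joint_torque": joint torques, N m; "tool_pos": TCP position; "ee_rot": TCP orientation; "wrist_force": force on the tool from outside, world axes, zero at the start; "ft_torque": the same for the moment, N m; "opening": finger opening in mm.
Only numpy, scipy, OpenCV 4.12 (cv2) and the standard library are available. Lean on these libraries where they do the work, as an engineer would, in place of code of your own. Each camera call takes 0.05 s, during which the arm holds its last target.

## Task

Pick up the aluminium vial block that has a flat cut on one side (not the fully round one) by the black fin on its top, turn it so that its flat faces the straight side of the pocket on the stirrer, and lower it, still held, into the pocket until it sits level on the pocket's floor; then let go. Leave the round block where it stands.

Things in the scene. Friction and masses are not known exactly. Their poses are not given: they have to be found in the camera images.
- block_mid (a point): Loose aluminium block, 0.3 kg, 34 mm tall, D-shaped from above: 70 mm disc with a flat, 50 mm from flat to round back. Upright black fin on top, centred: 36 long (x), 12 thick (y, grip across it), 38 high, its top 72 mm above the underside. Point: middle of the D, 36 mm above the underside (2 mm above the metal's top). z up; the flat faces -x.
- pocket (a point): D-shaped pocket in the white round dish (108 mm, dark floor) on the fixed stirrer, a 160 mm square box: shaped like the block, 6 mm wider all round, 16 mm deep, 3 mm bevel; admits about 10 degrees of yaw error. Point: middle of the D on its floor, 68 mm above the table (rim at 84). z up; its straight side is at -x. Seated, the block's point is 36 mm above this one, x axes alike.
- spare_mid (a point): Bystander: loose fully round aluminium block, 70 mm across, 34 mm tall, 0.4 kg, with the same black fin (36 long in x, 12 thick in y, 38 high). It does not fit the pocket; leave it alone. Point: on its axis, 36 mm above its underside; z up.
Mind the look-alikes: they are no part of the job. Leave any purple or red look-alike of the part that bears block_mid alone.

How it is judged:
By the outcome, as a careful person would: the job done as asked, in the order asked, and still so for the second after the job is handed in, with the robot touching nothing.
It also fails if it takes over 40 s, if anything falls off the work surface, if the arm or the gripper's body presses on something with over 40 N, if the wrist force passes 120 N, or if a joint passes its speed limit or range.

## Working session

There is one attempt and no reset: what is moved stays moved. The work goes in short steps, Python scripts to look and compute and a tool call to move; the robot and the scene stay as the last step left them, time stands still between calls to the robot, and variables do not carry over. Pictures are saved under pics/ and viewed, and the job is handed in when it is done.

Besides the shell and the picture viewer there is one more tool, called as name(argument=value, ...) on one line, values as JSON. play_rows: Moves the arm, as the interface text tells. Its arguments: {"type":"object","properties":{"rows":{"type":"array","items":{"type":"array","items":{"type":"number"}}},"jaw":{"type":"number"},"squeeze":{"type":"number"}},"required":["rows"]}

```bash
mkdir -p pics; ls
cat > h.py <<'E'
import numpy as np, cv2
from station import ctrl, eyes
def snap(n,tag):
    ci=eyes.camera_info(n); p,d=eyes.snapshot(n)
    cv2.imwrite(f'pics/{tag}.png',p[:,:,::-1]); np.savez(f'pics/{tag}.npz',p=p,d=d,K=ci['intrinsics'],D=ci['distortion'],T=ci['pose'])
def load(tag): return np.load(f'pics/{tag}.npz')
def cloud(tag):
    z=load(tag);d=z['d'];h,w=d.shape
    v,u=np.mgrid[:h,:w]
    r=cv2.undistortPoints(np.stack([u,v],-1).reshape(-1,1,2).astype(np.float64),z['K'],z['D']).reshape(h,w,2)
    P=np.concatenate([r*d[...,None],d[...,None]],-1)
    W=P@z['T'][:3,:3].T+z['T'][:3,3]
    W[d==0]=np.nan
    return W
def ray(tag,u,v):
    z=load(tag)
    r=cv2.undistortPoints(np.array([[[u,v]]],float),z['K'],z['D'])[0,0]
    return z['T'][:3,3], z['T'][:3,:3]@np.array([r[0],r[1],1])
def onplane(tag,u,v,h):
    o,r=ray(tag,u,v); return o+r*(h-o[2])/r[2]
def tri(obs):
    A=0;b=0
    for t,u,v in obs:
        o,r=ray(t,u,v);r=r/np.linalg.norm(r);M=np.eye(3)-np.outer(r,r);A=A+M;b=b+M@o
    return np.linalg.solve(A,b)
E
python3 -c "
from h import *
s=ctrl.read_state();print(s)
for n in ['top','scene','wrist']: snap(n,n+'0'); print(n,eyes.camera_info(n))
"
```

```text
pics
{'clock': 0.0, 'qpos': array([ 5.71007531e+01,  1.58785102e+01, -1.59904833e+00,  7.26508693e+01,
       -1.16582272e-03,  8.40760965e+01]), 'joint_velocities': array([ 0.039975  ,  0.07218415, -0.03573695,  0.08713928, -0.00998152,
       -0.02727121]), 'joint_torque': array([-1.95130269e-04, -4.45508766e+01,  2.95202261e+01,  1.64114730e-02,
        1.24479161e-04,  1.62142470e-06]), 'tool_pos': array([283.08220599, 556.32896475, 230.14706144]), 'ee_rot': array([-1.79872138e+02, -1.20951076e-02,  1.53024644e+02]), 'wrist_force': array([ 0.18290523,  0.38996233, -0.1482066 ]), 'ft_torque': array([-0.00778263, -0.01034638,  0.03715593]), 'opening': 85.34421545276612}
top {'intrinsics': array([[515.01807028,   0.        , 326.94720643],
       [  0.        , 515.01807028, 200.14293183],
       [  0.        ,   0.        ,   1.        ]]), 'distortion': array([-0.1297722,  0.       ,  0.       ,  0.       ,  0.       ]), 'pose': array([[-4.54192653e-02, -9.75191292e-01,  2.16654179e-01,
         2.72446869e+02],
       [-9.98965409e-01,  4.48332579e-02, -7.62169548e-03,
         4
[... 710 characters left out ...]
       [ 0.00000000e+00,  0.00000000e+00,  0.00000000e+00,
         1.00000000e+00]])}
wrist {'intrinsics': array([[275.42892103,   0.        , 317.01216299],
       [  0.        , 275.42892103, 195.84917655],
       [  0.        ,   0.        ,   1.        ]]), 'distortion': array([-0.04640599,  0.        ,  0.        ,  0.        ,  0.        ]), 'pose': array([[ 4.53861295e-01,  8.53523319e-01,  2.55945052e-01,
         2.18115518e+02],
       [ 8.91071142e-01, -4.34263332e-01, -1.31937782e-01,
         5.89438683e+02],
       [-1.46442253e-03,  2.87946702e-01, -9.57645317e-01,
         3.73477552e+02],
       [ 0.00000000e+00,  0.00000000e+00,  0.00000000e+00,
         1.00000000e+00]])}
```

View pics/top0.png

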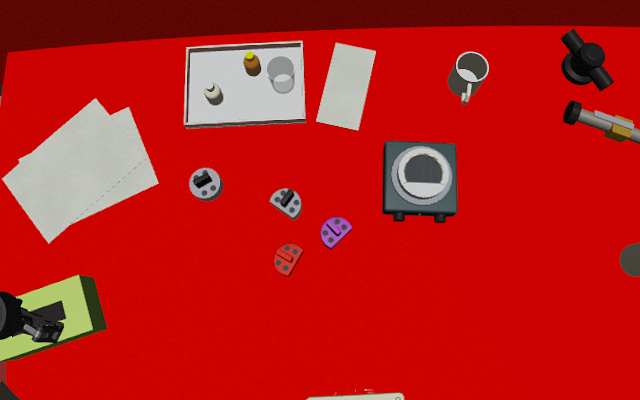

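View pics/scene0.png

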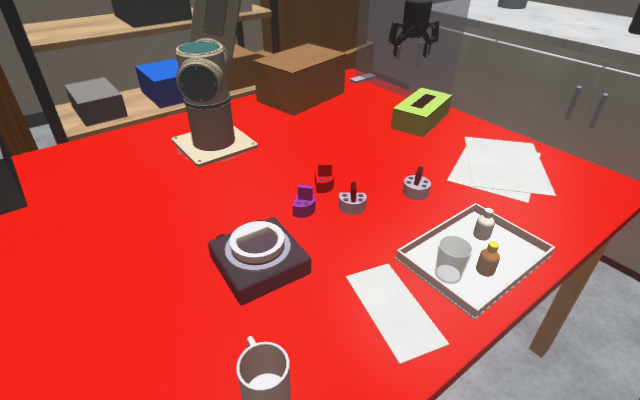

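View pics/wrist0.png

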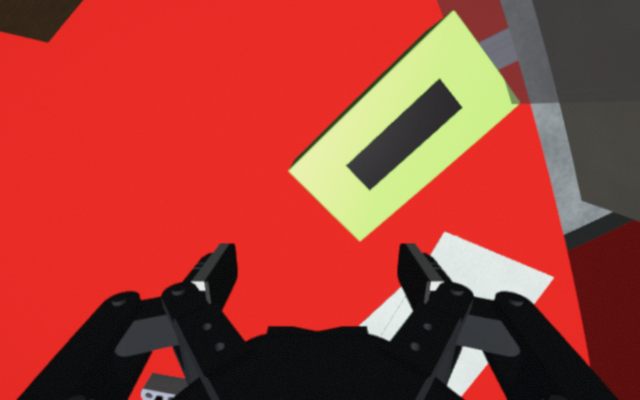

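Candidates in the top view are the round grey block at (205,183), the grey D at (286,202), the purple D at (336,232) and the red D at (288,259). The grey D at (286,202) fits the description, so I'll check it in a close crop. The stirrer is at (420,178).

```bash
python3 -c "
from h import *
p=cv2.imread('pics/top0.png')
a=cv2.resize(p[177:232,255:355],(800,440),interpolation=cv2.INTER_CUBIC)
cv2.imwrite('pics/c1.png',a)
b=cv2.resize(p[135:225,375:465],(600,600),interpolation=cv2.INTER_CUBIC)
cv2.imwrite('pics/c2.png',b)
W=cloud('top0')
for n,(u,v) in dict(D=(286,202),rnd=(205,183),red=(288,259),pur=(336,232),dish=(424,172),floor=(424,180)).items(): print(n,W[v,u].round(1))
# block point heights map
for name,(r0,r1,c0,c1) in dict(D=(182,222,264,308),dish=(140,212,385,460)).items():
    w=W[r0:r1,c0:c1]; print(name, np.nanpercentile(w[...,2],[1,10,50,90,99]).round(1))
"
```

```text
D [508.5 126.7  63.3]
rnd [563.4 304.6  43.9]
red [386.6 125.4  72.2]
pur [438.3  24.3  71.5]
dish [ 558.8 -169.9   70.9]
floor [ 542.1 -169.1   67.2]
D [-4.8 -2.4  1.3 36.8 73.2]
dish [-3.3 50.8 60.5 82.9 86.2]
```

View pics/c1.png

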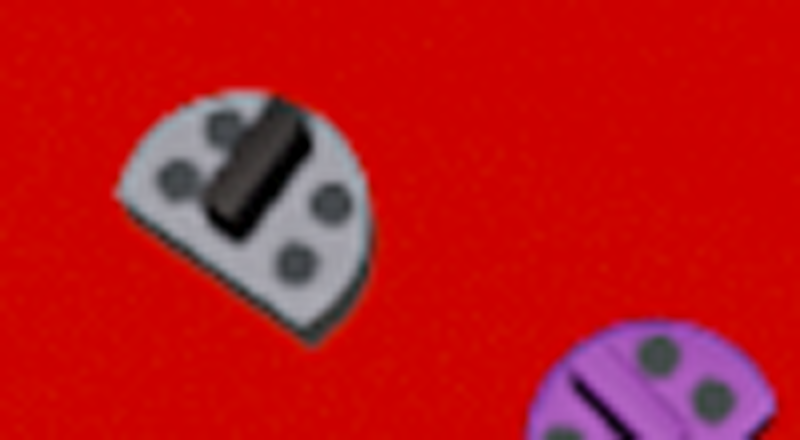

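View pics/c2.png

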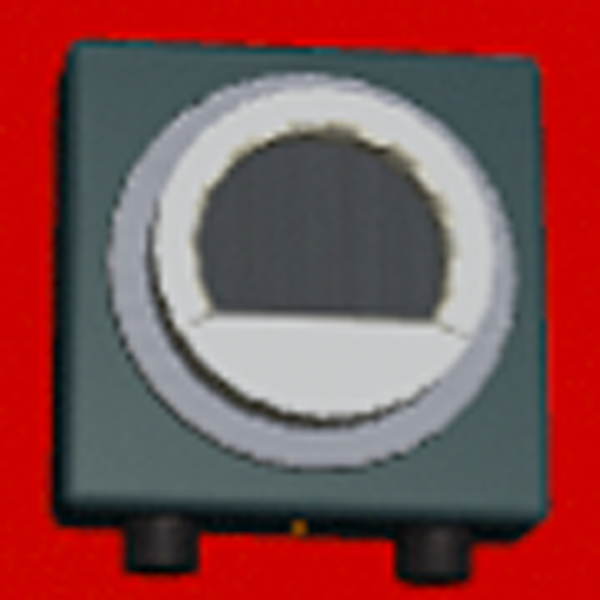

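```bash
cat >> h.py <<'E'
def dfit(P, r=35., flat=15., x0=None):
    """fit D outline region to top-surface points P(N,2): coverage via convex hull vs model hull. returns disc-centre->mid, yaw"""
    from scipy.optimize import minimize
    return None
E
python3 -c "
from h import *
W=cloud('top0')
w=W[180:224,262:310].reshape(-1,3)
t=w[(w[:,2]>28)&(w[:,2]<41)]; f=w[w[:,2]>55]
print('metal',len(t),np.median(t[:,2]),'fin',len(f),np.median(f[:,2]),f.mean(0), (f[:,:2].min(0)+f[:,:2].max(0))/2)
print('fin dir',cv2.fitLine(f[:,:2].astype(np.float32),2,0,.01,.01).ravel(), cv2.minAreaRect(f[:,:2].astype(np.float32)))
a=[onplane('top0',255+x/8,177+y/8,34) for x,y in [(118,193),(310,335)]]
d=a[1]-a[0];print('flat corners',a,np.linalg.norm(d)); n=np.array([-d[1],d[0]]); n/=np.linalg.norm(n); print('yaw',np.degrees(np.arctan2(n[1],n[0])),'mid',(a[0]+a[1])[:2]/2+25*n)
k=90/600
# pocket: floor straight edge (210,315)-(440,320); floor z68
b=[onplane('top0',375+x*k,135+y*k,68) for x,y in [(210,315),(440,320)]]
c=[onplane('top0',375+x*k,135+y*k,84) for x,y in [(152,250),(495,255),(325,83),(325,425)]]
print(b,'dish',c)
w=W[140:212,385:460].reshape(-1,3); t=w[(w[:,2]>82)&(w[:,2]<88)]
print(cv2.minEnclosingCircle(t[:,:2].astype(np.float32)))
w=W[150:185,402:445].reshape(-1,3); t=w[(w[:,2]>64)&(w[:,2]<72)]; print(len(t),np.median(t[:,2]),t.mean(0),cv2.minAreaRect(t[:,:2].astype(np.float32)))
"
```

```text
metal 457 33.46546951975597 fin 120 70.6946123071059 [517.28112422 125.73233241  69.36033499] [517.768122  125.2339378]
fin dir [  0.8041888   -0.59437394 517.2811     125.73233   ] ((518.32421875, 126.11256408691406), (12.345749855041504, 36.364322662353516), 51.673095703125)
flat corners [array([518.53005135, 164.19172732,  34.        ]), array([476.91999062, 113.1615784 ,  34.        ])] 65.84431070756797
yaw -39.19385468210793 mid [517.10032782 122.87799832]
[array([ 538.65391851, -130.96978672,   68.        ]), array([ 533.72264507, -204.96446313,   68.        ])] dish [array([ 556.59079266, -111.57650122,   84.        ]), array([ 550.20853323, -220.84001945,   84.        ]), array([ 609.51897801, -171.56483069,   84.        ]), array([ 497.6074872 , -161.59079914,   84.        ])]
((554.2714233398438, -166.0519561767578), 54.93692398071289)
821 67.24253474617217 [ 565.13475494 -167.85952096   67.33418106] ((573.980712890625, -169.11183166503906), (81.42935943603516, 74.43633270263672), 84.96238708496094)
```

play_rows(rows=[[-40, -28, 0, 0], [-40, -28, 0, 0], [-40, -28, 0, 0], [-40, -28, 0, 0], [-40, -28, 0, 0], [-40, -28, 0, 0], [-40, -28, 0, 0], [-40, -28, 0, 0]], jaw=0.0)

```text
clock: 0.95
tool_pos: [467.4, 210.3, 231.2]
ee_rot: [180.0, -0.0, 153.0]
wrist_force: [0.6, 0.4, -0.4]
opening: 42.6
```

```bash
cat >> h.py <<'E'
from scipy.spatial.transform import Rotation as Ro
def togo(p,yaw):
    s=ctrl.read_state(); R=Ro.from_euler('xyz',s['ee_rot'],degrees=True)
    print('at',s['clock'],s['tool_pos'].round(1),s['ee_rot'].round(2),'F',s['wrist_force'].round(1),'op',round(s['opening'],1))
    Rn=Ro.from_euler('z',s['ee_rot'][2],degrees=True)*Ro.from_euler('x',180,degrees=True)
    Rg=Ro.from_euler('z',yaw,degrees=True)*Ro.from_euler('x',180,degrees=True)
    d=np.array(p)-s['tool_pos']
    print('shift now axes',Rn.inv().apply(d).round(1),'shift after turning',Rg.inv().apply(d).round(1),'turn',round(-((yaw-s['ee_rot'][2]+180)%360-180),2))
E
python3 -c "
from h import *
togo((518,125,190),141.3)"
```

```text
at 0.95 [467.4 210.3 231.2] [180.    -0.   153.03] F [ 0.6  0.4 -0.4] op 42.6
shift now axes [-83.8 -53.1  41.2] shift after turning [-92.8 -35.   41.2] turn 11.73
```

play_rows(rows=[[0, 0, 10, 6], [0, 0, 10, 5.7], [-31, -12, 10, 0], [-31, -12, 10, 0], [-31, -11, 0, 0], [0, 0, 0, 0], [0, 0, 0, 0]])

```text
clock: 1.65
tool_pos: [517.7, 126.3, 191.0]
ee_rot: [-180.0, -0.1, 141.2]
wrist_force: [-0.3, 0.2, -0.5]
opening: 42.7
```

```bash
python3 -c "
from h import *
snap('wrist','w1')
togo((518,125,40),141.3)"
```

```text
at 1.7 [517.4 126.9 191.1] [-1.7998e+02 -5.0000e-02  1.4130e+02] F [0.8 0.9 0.6] op 43.0
shift now axes [ -1.6  -1.1 151.1] shift after turning [ -1.6  -1.1 151.1] turn 0.0
```

View pics/w1.png

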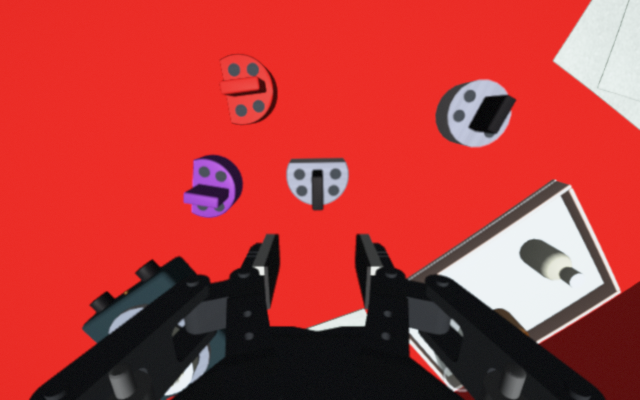

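The grey D is centred at (318,183) with its flat towards the top of the image and its fin at (318,190), between the jaw columns. The round block is at (482,113), purple at (212,187) and red at (247,88).

```bash
python3 -c "
from h import *
p=cv2.imread('pics/w1.png')
cv2.imwrite('pics/c3.png',cv2.resize(p[148:218,278:358],(800,700),interpolation=cv2.INTER_CUBIC)[:600])
W=cloud('w1')
w=W[150:218,280:356].reshape(-1,3)
t=w[(w[:,2]>28)&(w[:,2]<41)]; f=w[(w[:,2]>62)&(w[:,2]<80)]
print('metal',len(t),np.median(t[:,2]),'fin',len(f),np.median(f[:,2]),f.mean(0))
print(cv2.minAreaRect(f[:,:2].astype(np.float32)))
# D: flat edge line from metal pts
print(cv2.minAreaRect(t[:,:2].astype(np.float32)))
"
```

```text
metal 1854 34.293950560156105 fin 429 72.11294890613874 [519.01435762 125.5037882   71.88085693]
((519.6168212890625, 124.9671630859375), (11.130456924438477, 35.16288375854492), 51.28277587890625)
((519.4583129882812, 124.58148956298828), (67.28931427001953, 49.237823486328125), 52.20458984375)
```

View pics/c3.png

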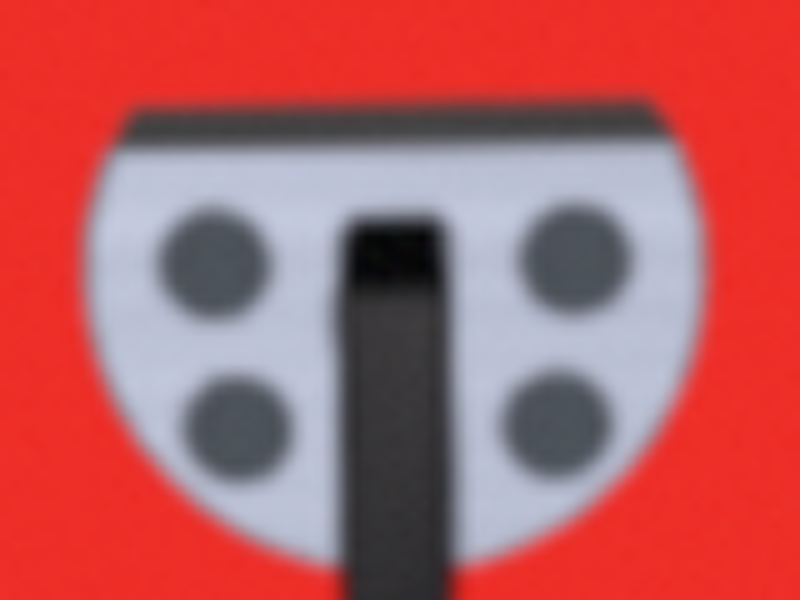

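play_rows(rows=[[-2.5, -0.5, 40, -0.4], [0, 0, 40, 0], [0, 0, 36, 0], [0, 0, 20, 0], [0, 0, 10, 0], [0, 0, 4, 0], [0, 0, 0, 0], [0, 0, 0, 0]])

```text
clock: 2.5
tool_pos: [520.7, 125.2, 42.7]
ee_rot: [179.9, 0.1, 141.7]
wrist_force: [0.5, 0.3, 0.4]
opening: 42.7
```

play_rows(rows=[[0, 0, 0, 0], [0, 0, 0, 0], [0, 0, 0, 0], [0, 0, 0, 0], [0, 0, 0, 0], [0, 0, 0, 0]], jaw=-1, squeeze=50)

```text
clock: 3.1
tool_pos: [520.2, 124.8, 42.3]
ee_rot: [179.9, 0.1, 141.7]
wrist_force: [-0.5, 0.2, 5.4]
opening: 11.3
```

play_rows(rows=[[0, 0, -8, 0], [0, 0, -16, 0], [0, 0, -30, 0], [0, 0, -30, 0], [0, 0, -26, 0], [0, 0, -10, 0], [0, 0, 0, 0]])

```text
clock: 3.8
tool_pos: [520.4, 124.9, 162.6]
ee_rot: [179.9, 0.1, 141.7]
wrist_force: [0.8, -0.5, -2.7]
opening: 11.5
```

```bash
python3 -c "
from h import *
snap('wrist','w2'); snap('top','t2')
p=cv2.imread('pics/t2.png')[120:250,250:470]
cv2.imwrite('pics/c4.png',cv2.resize(p,(800,473),interpolation=cv2.INTER_CUBIC))
togo((567,-170,161),176.2)"
```

```text
at 3.9 [518.4 124.7 160. ] [-1.7991e+02 -9.0000e-02  1.4173e+02] F [-0.6 -0.1 -2.8] op 11.1
shift now axes [-220.7 -201.2   -1. ] shift after turning [ -68.  -290.8   -1. ] turn -34.47
```

View pics/w2.png

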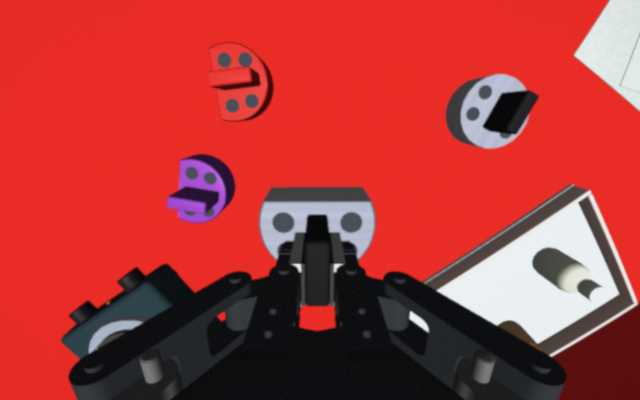

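View pics/c4.png

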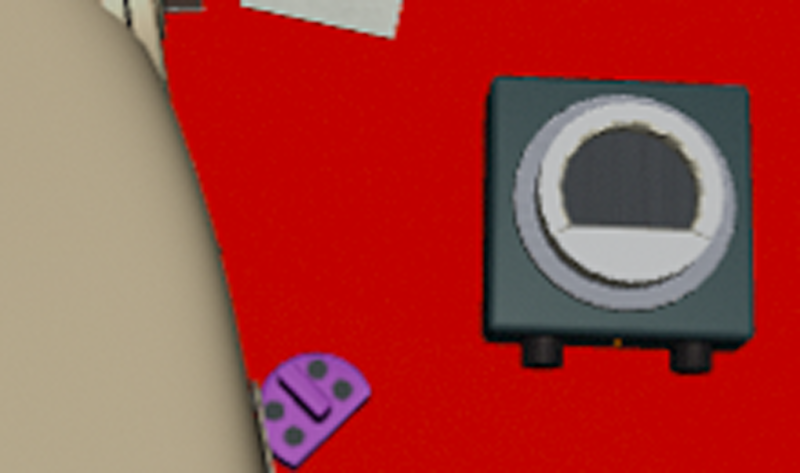

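play_rows(rows=[[0, 0, -5, -6.9], [0, 0, -5, -6.9], [0, 0, -5, -6.9], [0, 0, -5, -6.9], [0, 0, 0, -6.9], [-12, -30, 0, 0], [-21, -42, 0, 0], [-21, -42, 0, 0]])

```text
clock: 4.7
tool_pos: [564.4, 6.9, 178.8]
ee_rot: [180.0, -0.2, 176.3]
wrist_force: [0.8, 0.7, -1.2]
opening: 11.1
```

play_rows(rows=[[-21, -42, 0, 0], [-21, -42, 0, 0], [-21, -42, 0, 0], [-15, -31, 0, 0], [-9, -15, 0, 0], [0, 0, 0, 0], [0, 0, 0, 0]])

```text
clock: 5.4
tool_pos: [640.0, -168.9, 179.4]
ee_rot: [179.9, -0.2, 176.2]
wrist_force: [-0.4, -1.0, -2.6]
opening: 11.4
```

```bash
python3 -c "
from h import *
snap('wrist','w3')
togo((567,-170,161),176.2)"
```

```text
at 5.45 [ 640.  -168.3  179.8] [179.9   -0.19 176.27] F [-0.6 -0.1 -2.6] op 10.9
shift now axes [72.7 -6.4 18.8] shift after turning [72.7 -6.5 18.8] turn 0.07
```

View pics/w3.png

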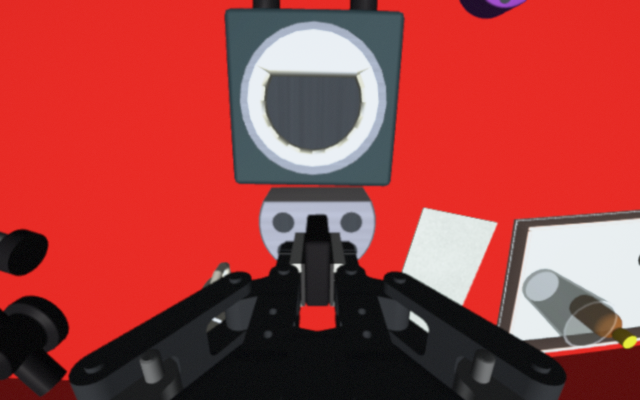

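```bash
python3 -c "
from h import *
z=load('w3');p=z['p'].astype(int); W=cloud('w3')
m=np.zeros((400,640),np.uint8); sub=(p.sum(2)<330)&(abs(p[...,0]-p[...,2])<40)
m[60:160,255:370]=sub[60:160,255:370]
n,l,st,c=cv2.connectedComponentsWithStats(m); i=1+st[1:,4].argmax(); m=(l==i); print(st[i])
rows=np.argwhere(m)
cs=cv2.findContours(m.astype(np.uint8),0,1)[0][0][:,0]
q=np.array([onplane('w3',u,v,68)[:2] for u,v in cs]); print('area-contour rect',cv2.minAreaRect(q.astype(np.float32)))
print('z floor',np.nanmedian(W[...,2][m]))
# straight edge: top row per column
cc=range(276,356); e=np.array([onplane('w3',u,np.where(m[:,u])[0].min()-.5,68)[:2] for u in cc])
vx,vy,x0,y0=cv2.fitLine(e.astype(np.float32),2,0,.01,.01).ravel(); print('edge',vx,vy,x0,y0,'yaw',np.degrees(np.arctan2(-vx,vy))if vy>0 else np.degrees(np.arctan2(vx,-vy)))
from scipy.optimize import least_squares
r=q[np.abs((q-[x0,y0])@np.array([-vy,vx]))>8]
s=least_squares(lambda a:np.hypot(*(r-a[:2]).T)-a[2],[557,-169,41],loss='soft_l1'); print('circle',s.x,np.std(s.fun))
nrm=np.array([vy,-vx]);nrm*=np.sign(nrm[0]); print('dist centre-edge',(s.x[:2]-[x0,y0])@nrm)
# rim
w=W[0:190,225:405].reshape(-1,3);t=w[(w[:,2]>82)&(w[:,2]<87)];print('rim z',np.median(t[:,2]),cv2.minEnclosingCircle(t[:,:2].astype(np.float32)))
# stirrer box yaw
t=w[(w[:,2]>40)&(w[:,2]<64)];print(np.median(t[:,2]),cv2.minAreaRect(t[:,:2].astype(np.float32)))
# held block
S=ctrl.read_state();w=W[180:275,250:385].reshape(-1,3);h=S['tool_pos'][2]
t=w[(w[:,2]>h-14)&(w[:,2]<h+2)];print('held top z-tcp',np.median(t[:,2])-h,len(t))
cv2.imwrite('pics/c5.png',cv2.resize(z['p'][185:275,255:380,::-1],(800,576),interpolation=cv2.INTER_CUBIC))
"
```

```text
[ 265   74   96   77 6096]
area-contour rect ((566.41162109375, -168.29608154296875), (84.06143951416016, 65.05139923095703), 85.27605438232422)
z floor 68.53582074442615
edge 0.0828532 0.99656177 534.17523 -163.39125 yaw -4.7525864
circle [ 556.15759206 -167.46275753   41.93188299] 0.29548110507964875
dist centre-edge 22.244116992951625
rim z 84.37473468277929 ((556.3822021484375, -167.46121215820312), 53.9953727722168)
55.466826189064534 ((551.4339599609375, -166.7476043701172), (160.39251708984375, 170.34791564941406), 85.2645492553711)
held top z-tcp -8.324647278596785 4593
```

View pics/c5.png

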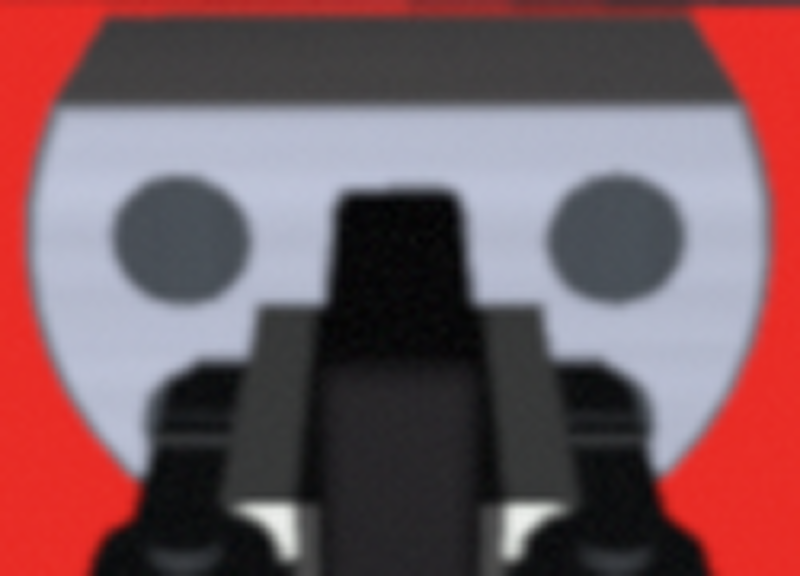

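```bash
python3 -c "
from h import *
S=ctrl.read_state()
R=Ro.from_euler('xyz',S['ee_rot'],degrees=True)
c=[R.inv().apply(onplane('w3',255+x/6.4,185+y/6.4,S['tool_pos'][2]-8.3)-S['tool_pos']) for x,y in [(58,103),(742,103)]]
print(np.round(c,2))
togo((566.1,-168.3,150),175.25)"
```

```text
[[ 24.53 -31.55   8.33]
 [ 24.42  30.12   8.43]]
at 5.45 [ 640.  -168.3  179.8] [179.9   -0.19 176.27] F [-0.6 -0.1 -2.6] op 10.9
shift now axes [73.8 -4.8 29.8] shift after turning [73.7 -6.1 29.8] turn 1.02
```

play_rows(rows=[[0, 0, 0, 1.0], [24, -2, 0, 0], [30, -2, 5, 0], [16, -2, 10, 0], [4, 0, 15, 0], [0, 0, 10, 0], [0, 0, 0, 0], [0, 0, 0, 0]])

```text
clock: 6.25
tool_pos: [567.5, -169.2, 141.5]
ee_rot: [180.0, 0.0, 175.3]
wrist_force: [0.3, -0.6, -1.5]
opening: 11.1
```

```bash
python3 -c "
from h import *
snap('wrist','w4');snap('scene','s4')
togo((566.1,-168.3,110.5),175.25)
p=cv2.imread('pics/s4.png')[150:310,160:360]
cv2.imwrite('pics/c6.png',cv2.resize(p,(750,600),interpolation=cv2.INTER_CUBIC))"
```

```text
at 6.35 [ 568.2 -169.7  142.2] [-1.7997e+02  1.0000e-01  1.7525e+02] F [ 0.5 -0.  -2.5] op 11.2
shift now axes [ 2.2  1.3 31.7] shift after turning [ 2.2  1.3 31.7] turn 0.0
```

View pics/w4.png

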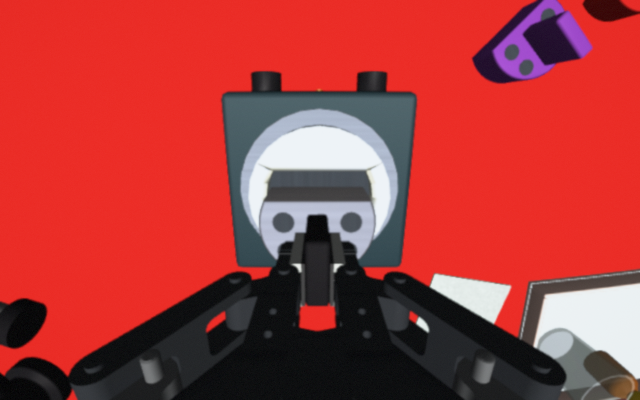

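View pics/c6.png

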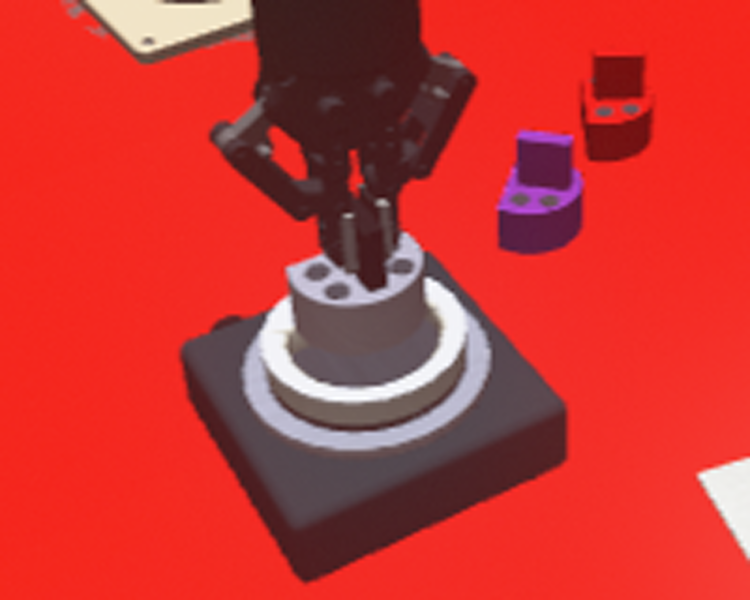

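The flat faces the pocket's straight side (edge at row 170, held flat at row 190), and the block sits over the dish. Next I'll lower it in stages.

play_rows(rows=[[1.5, 0.8, 6, 0], [0, 0, 8, 0], [0, 0, 7, 0], [0, 0, 4, 0], [0, 0, 2, 0], [0, 0, 0, 0]])

```text
clock: 6.95
tool_pos: [565.3, -168.6, 113.7]
ee_rot: [180.0, -0.1, 175.2]
wrist_force: [-0.5, 0.0, -3.1]
opening: 11.0
```

```bash
python3 -c "
from h import *
snap('wrist','w5')
togo((566.1,-168.3,110.5),175.25)
cv2.imwrite('pics/c7.png',cv2.resize(load('w5')['p'][130:280,220:420,::-1],(800,600),interpolation=cv2.INTER_CUBIC))"
```

```text
at 7.0 [ 565.6 -168.7  114.2] [ 1.8000e+02 -1.0000e-02  1.7522e+02] F [ 0.4  0.3 -3.4] op 10.8
shift now axes [-0.5  0.5  3.7] shift after turning [-0.5  0.5  3.7] turn -0.03
```

View pics/c7.png

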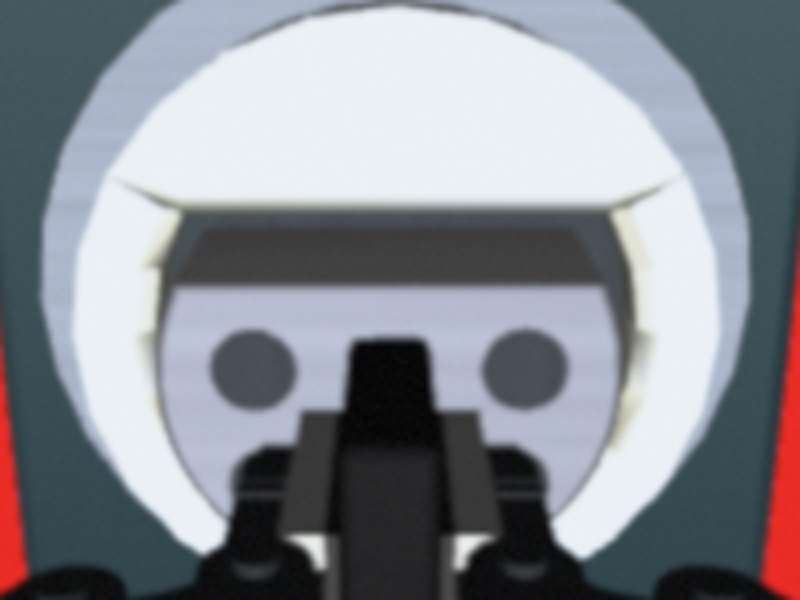

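The block is inside the rim with no contact force, and there is a gap at the straight side. Now down to contact.

play_rows(rows=[[0, 0.8, 1, 0], [0, 0, 1, 0], [0, 0, 0.7, 0], [0, 0, 0, 0], [0, 0, 0, 0]])

```text
clock: 7.5
tool_pos: [565.7, -167.9, 111.7]
ee_rot: [-180.0, 0.0, 175.2]
wrist_force: [-0.0, -0.1, -2.4]
opening: 11.3
```

play_rows(rows=[[0, 0, 0.6, 0], [0, 0, 0.6, 0], [0, 0, 0, 0], [0, 0, 0, 0]])

```text
clock: 7.9
tool_pos: [565.7, -168.0, 110.4]
ee_rot: [-180.0, -0.0, 175.2]
wrist_force: [-0.1, 0.9, -2.3]
opening: 11.1
```

play_rows(rows=[[0, 0, 0.6, 0], [0, 0, 0.4, 0], [0, 0, 0, 0], [0, 0, 0, 0]])

```text
clock: 8.3
tool_pos: [565.8, -168.0, 110.4]
ee_rot: [-180.0, 0.0, 175.2]
wrist_force: [-2.7, 1.2, 5.1]
opening: 11.7
```

Contact: the vertical force rose from −2.5 to +5 N at TCP z 110.4, against the expected 110.3. Releasing.

play_rows(rows=[[0, 0, 0, 0], [0, 0, 0, 0], [0, 0, 0, 0], [0, 0, 0, 0], [0, 0, 0, 0], [0, 0, 0, 0]], jaw=-0.2)

```text
clock: 8.9
tool_pos: [565.7, -167.9, 109.3]
ee_rot: [180.0, -0.0, 175.2]
wrist_force: [0.3, -0.4, 0.2]
opening: 34.2
```

play_rows(rows=[[0, 0, -10, 0], [0, 0, -25, 0], [0, 0, -40, 0], [0, 0, -40, 0], [-40, 0, -10, 0], [-40, 0, 0, 0], [-10, 0, 0, 0], [0, 0, 0, 0]])

```text
clock: 9.7
tool_pos: [656.5, -175.5, 234.4]
ee_rot: [-180.0, 0.0, 175.3]
wrist_force: [-0.5, -0.2, 0.8]
opening: 34.1
```

```bash
python3 -c "
from h import *
snap('wrist','w6');snap('scene','s6');snap('top','t6')
togo((566.1,-168.3,110.5),175.25)
p=cv2.imread('pics/s6.png')[170:310,180:340]
w=cv2.imread('pics/w6.png')[0:200,210:430]
cv2.imwrite('pics/c8.png',np.hstack([cv2.resize(w,(400,364),interpolation=cv2.INTER_CUBIC),cv2.resize(p,(400,364),interpolation=cv2.INTER_CUBIC)]))
W=cloud('w6').reshape(-1,3)
s=(abs(W[:,0]-566)<45)&(abs(W[:,1]+168)<45)
t=W[s&(W[:,2]>96)&(W[:,2]<110)]; f=W[s&(W[:,2]>130)]
A=np.c_[t[:,:2]-[566,-168],np.ones(len(t))];c=np.linalg.lstsq(A,t[:,2],rcond=None)[0];print('metal',len(t),'tilt deg',np.degrees(c[:2]),'z',c[2]);print('rect',cv2.minAreaRect(t[:,:2].astype(np.float32)));print('fin',np.median(f[:,2]),cv2.minAreaRect(f[:,:2].astype(np.float32)))
"
```

```text
at 9.85 [ 654.  -175.1  234.1] [ 1.7998e+02 -1.2000e-01  1.7522e+02] F [-0.8 -0.5 -0.4] op 34.1
shift now axes [ 88.2  -0.5 123.6] shift after turning [ 88.2  -0.5 123.6] turn -0.03
metal 2758 tilt deg [-0.10435308  0.0119301 ] z 102.49507502754345
rect ((566.4498291015625, -168.8914794921875), (68.97303009033203, 48.85647964477539), 85.1953125)
fin 140.24017850774902 ((566.1959228515625, -168.95831298828125), (10.783398628234863, 36.024906158447266), 85.53043365478516)
```

View pics/c8.png

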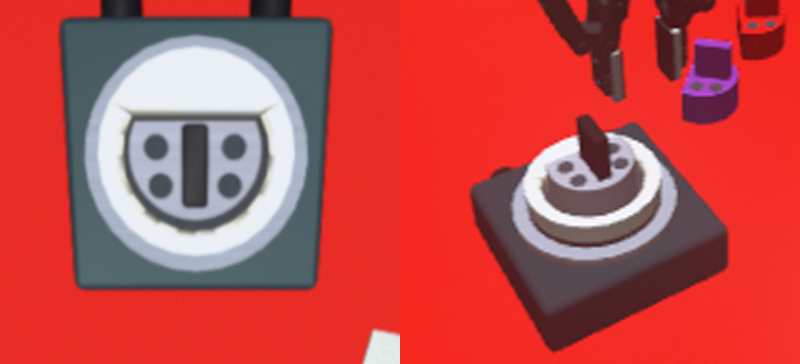

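View pics/t6.png

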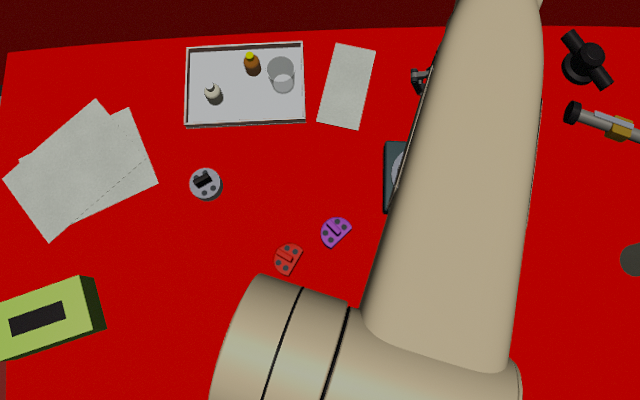

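The block sits level and centred, its metal top at 102.5 mm (102 expected) with a tilt of 0.1°. The round block (205,183), the purple (336,232) and the red (288,259) haven't moved. Handing in.

```bash
python3 -c "
from station import ctrl
print(ctrl.close_job())"
```

```text
the job is handed in; nothing more can be done
None
```

The flat-cut aluminium block is in the stirrer's pocket, seated level with its flat facing the straight side. The job is handed in, at about 10 s of the 40 s allowed.

- **How it went:** I gripped the block by its fin, lifted it and turned it about 34°. I lowered it, still held, until it touched the floor at TCP z 110.4 (110.3 expected). The vertical force then read about +5 N, up from −2.5 N. I let go and backed away.
- **Seating checks:** The metal top is at 102.5 mm (102 expected) with about 0.1° of tilt. The block's middle is at (566.4, −168.9), within 1 mm of the measured pocket middle. Its yaw is about −4.8°, matching the pocket's −4.75°.
- **Other blocks:** The round, purple and red blocks are where they started in the last top view.
- **Disagreements:** The top and wrist views differed by 1–2 mm and about 1°, within the calibration and the pocket's play. No check failed.

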